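# Take the used bayonet filter out of the bench dust extractor

### The arm

A 6-joint arm with a two-finger parallel gripper is mounted at the origin on the work surface. World frame = base frame: x ahead of the robot, y to its left, z up, the work surface at z = 0. Lengths are in m, angles in rad, forces in N, time in s.
With the tool pointing down it reaches from about 0.325 to 0.9 m from the base axis. Payload 6.1 kg.
Tool frame: the origin (TCP) lies at the very end of the fingers, on their centre line; the grasp point (between the pads) lies 19 mm behind it; z points along the fingers, y is the line along which they close (so a half turn about z gives the same grasp; the last joint's range is limited). The gripper opens to 85 mm and grips with 20 to 120 N. Pads are 22 mm wide; open, the fingers measure 114 mm over their backs; the gripper's body (76 mm by 85 mm) begins 54 mm behind the grasp point. The pads swing forward as they close: fully open they stand 13 mm farther back than shut.
Start: joints at [1.162, 0.22, 1.526, -0, 1.395, -0.126], TCP at [0.174, 0.6, 0.201] pointing down, gripper open.
Joint ranges: [-2.98, 2.98], [-0.91, 2.08], [0.09, 2.57], [-1.24, 4.39], [0.2, 2.65], [-2.68, 2.68]. Speed limits (rad/s): [2.57, 2.57, 3.01, 3.14, 3.14, 3.14].

### API

Orientations are given as a rotation vector (axis times angle).
In Python, from rig import sense, snapshot, job_done gives the robot as it stands.
- The arm moves only by the shell command python3 -m handwheel 'ROWS'. ROWS is JSON, a list of rows, each a list of 3 entries, a list of its own where there are three numbers: the shift along the tool's x, y, z as a fraction of full scale, then the turn, a rotation vector about the tool's x, y, z as a fraction of full scale, then the closure, from -1 (fully open) to 1 (shut). A call has 1 to 8 rows; each row is the pose to reach, as a shift and turn from the pose commanded when the call began, along the tool's axes at that moment, turning the shorter way round; what a row does not reach only later rows make up. Full scale, the value 1, is 100 mm for a shift and 180 degrees for a turn. A row lasts 1/10 s, in which the tool goes at most 50 mm and 8.59 degrees, less where a joint would pass 70% of its speed; a pose out of reach is approached as far as the arm can. A call with a number of a shift or a turn outside -1 to 1 is refused whole. A call with a gripper value outside its range is refused whole. The fingers move at their own pace and stop on an object; the grip force is fixed at half the most. Time passes only in rows, so rows that repeat a pose let the fingers close. It gives the time, the measured TCP pose, the force, the opening and the grip force at its end, in the units of the state.
- sense(): the state, without advancing time (a new reading comes with each control period).
- snapshot(name): name is "scene" or "side" or "wrist"; returns a dict with "color" (420x560x3 uint8, red, green, blue), "depth" (420x560 float32, m along the optical axis (not along the pixel's ray), 0 where there is no reading), "fx", "fy", "cx", "cy" (pixels), "origin" and "rotation" of the camera in the world. Camera axes: x right, y down, z forward; pixel columns grow to the right and rows downward; lengths in m; the calibration is good to about 2 mm. A picture is of the moment at which its call begins.
- job_done(): hands the job in; it is judged then, once.
The state is a dict: "clock": time; "joint_pos": joint angles; "joint_velocities": joint speeds; "joint_torque": joint torques, N m; "position": TCP position; "eef_rot": TCP orientation; "contact_force": force on the tool from outside, world axes, zero at the start; "wrist_torque": the same for the moment, N m; "gripper_width": opening from 0.0 (shut) to 1.0 (fully open); "grip_force": force on a finger pad.
Only numpy, scipy, OpenCV 4.12 (cv2) and the standard library are available. Lean on these libraries where they do the work, as an engineer would, in place of code of your own. Each camera call takes 0.05 s, during which the arm holds its last target. There are 200 camera calls.

### The job

Take the used filter cartridge with the orange grip out of the white dust extractor: turn it anticlockwise until its grip lines up with the green marks and it meets its stop, then lift it straight out. Stand it upright on the floor of the yellow tray beside the old cartridge, setting it down gently rather than dropping it, then swing the extractor's blue flap fully shut over the empty port. Leave the old cartridge standing where it is, and do not knock the scanner, the glove box or the bottle.

Things in the scene. Friction and masses are not known exactly. Their poses are not given: they have to be found in the camera images.
- cartridge: used filter cartridge, 110 mm high, 0.22 kg; origin: centre of its underside, z up. Filter cylinder 52 mm diameter, z = 0 to 70 mm; two lugs at +x and -x, 12 mm wide, reaching 38 mm from the axis, z = 44 to 54 mm; black cap 80 mm diameter, z = 70 to 80 mm. Starts in the extractor's port, underside 32 mm above the table, only cap and grip showing above the housing
- grip (a point): centre of the cartridge's orange bar grip, 95 mm above its underside; the bar stands on the cap, 64 mm long along the cartridge's x, 14 mm wide along y, 30 mm high
- extractor: white bench dust extractor, fixed, box 180 mm (x) by 200 mm (y) by 100 mm high; origin: centre of its underside, z up. An upright aluminium exhaust stub of 45 mm diameter stands on it at x = -62, y = -77 mm, its top at z = 195 mm. The flap's hinge runs along x at y = +64 mm, z = 110 mm
- port (a point): centre of the round port in the extractor's top, 100 mm above the table; bore 68 mm deep, bayonet lip 10 mm thick. The cartridge's yaw relative to the extractor starts at 0 to 0.45 rad (locked). Turned anticlockwise seen from above it is free to lift from about 1.1 rad to the stop at about 1.38; at 1.25 rad the bar points at two green marks beside the port
- flap (a joint): angle of the blue port flap, rad: 0 shut (lying flat over the port), about 1.57 upright, up to 2.0 leaning outwards to the extractor's +y side. 100 mm wide (along the extractor's x), 110 mm long from the hinge, 6 mm thick; the stiff hinge stays where it is left. It starts open, 1.6 to 1.95 rad.
- flap_edge (a point): middle of the flap's free edge, 110 mm from the hinge axis
- tray: yellow open tray, fixed, outside 290 mm (x) by 115 mm (y), 45 mm high, walls and floor 5 mm thick; origin: centre of its underside, z up
- old_cartridge: old cartridge, same shape and size as the other but with a grey grip, loose, standing upright in the tray somewhere along its length; origin: centre of its underside, z up. There is always room for the second cartridge on its roomier side (caps are 80 mm across and stand above the tray's walls).
- scanner: white handheld scanner standing on its round foot (84 mm diameter), loose, 178 mm high; its head is 85 mm by 50 mm, reaching 55 mm towards its +x; origin: centre of the foot's underside; stands between the extractor and the tray
- glove_box: white card glove box with blue top opening, loose, 100 mm (x) by 60 mm by 55 mm high; origin: centre of its underside
- bottle: blue bottle, loose, 64 mm diameter, 170 mm high; origin: centre of its underside

How it is judged:
On the way, in this order (a step that is already met when the one before it is completed fails the run):
1. the cartridge is lifted clear of the extractor's port (z of cartridge in the frame of extractor above 0.105 m), for 0.1 s.
2. the cartridge stands upright on the tray's floor (x of cartridge in the frame of tray between -0.14 and 0.14 m and y of cartridge in the frame of tray between -0.0525 and 0.0525 m and z of cartridge in the frame of tray below 0.015 m and angle between cartridge's own z axis and vertical below 0.15 rad), for 0.2 s.
At the end, for the whole second after the job is handed in: The cartridge stands at rest in the tray, its underside within 15 mm of the tray's underside level and within 0.15 rad of upright; the flap is shut to within 0.12 rad; the old cartridge is upright (0.15 rad) and within 30 mm of where it was (all of step 2 and linear speed of cartridge below 0.02 m/s and value of joint flap below 0.12 rad and angle between old_cartridge's own z axis and vertical below 0.15 rad and distance of old_cartridge from where it was at the start of the episode below 0.03 m); the robot touches nothing.
It fails at once if the cartridge is let go or dropped away from the port with its underside more than 30 mm above the tray's underside (horizontal distance between cartridge and extractor above 0.09 m and z of cartridge in the frame of tray above 0.03 m and contact force between the fingers and cartridge below 0.05 N).
It fails at once if the old cartridge is knocked over or pushed more than 30 mm (angle between old_cartridge's own z axis and vertical above 0.5 rad or distance of old_cartridge from where it was at the start of the episode above 0.03 m).
It fails at once if the scanner is moved more than 30 mm or tipped (distance of scanner from where it was at the start of the episode above 0.03 m or angle between scanner's own z axis and vertical above 0.3 rad).
It fails at once if the glove box is moved more than 30 mm or tipped (distance of glove_box from where it was at the start of the episode above 0.03 m or angle between glove_box's own z axis and vertical above 0.3 rad).
It fails at once if the bottle is moved more than 30 mm or tipped (distance of bottle from where it was at the start of the episode above 0.03 m or angle between bottle's own z axis and vertical above 0.3 rad).
It also fails if it takes over 64 s, if anything falls off the work surface, if the arm or the gripper's body presses on something with over 40 N, if the wrist force passes 120 N, or if a joint passes its speed limit or range.

## Working session

There is one attempt and no reset: what is moved stays moved. The work goes in short steps, Python scripts to look and compute and a shell command to move; the robot and the scene stay as the last step left them, time stands still between calls to the robot, and variables do not carry over. Pictures are saved under pics/ and viewed, at most 10 in all, crops included, and the job is handed in when it is done.

```bash
mkdir -p pics; cat > h.py <<'E'
import numpy as np,cv2
from rig import sense,snapshot
from scipy.spatial.transform import Rotation as R
def save(n,f):
    s=snapshot(n); cv2.imwrite('pics/'+f+'.png',s['color'][...,::-1]); np.savez('pics/'+f,**s); return s
def P(s,u,v,z=None):
    """world point: from depth, or on plane z"""
    d=np.array([(u-s['cx'])/s['fx'],(v-s['cy'])/s['fy'],1]); Rm=np.array(s['rotation']); o=np.array(s['origin'])
    if Rm.shape!=(3,3): Rm=R.from_rotvec(Rm).as_matrix()
    r=Rm@d
    if z is not None: return o+r*(z-o[2])/r[2]
    D=np.median(s['depth'][int(v)-1:int(v)+2,int(u)-1:int(u)+2]); return o+r*D
E
python3 - <<'E'
from h import *
for n in('scene','side','wrist'):
    s=save(n,n+'0'); print(n,s['origin'],s['rotation'],s['fx'],s['cx'],s['cy'])
print(sense())
E
```

```text
scene [ 1.35976501 -0.52502216  0.97529044] [-2.03964751 -1.22844836  0.53367216] 511.25036241894344 277.5678652616109 209.16246634455345
side [ 0.1772495  -0.76272632  0.67477494] [-2.16355257  0.52544985 -0.27603762] 390.36446161949664 285.5221822848621 208.33434141108103
wrist [0.11130683 0.61921359 0.37283243] [2.33551842 1.75583778 0.23143842] 364.33387741648886 276.9704533680969 217.01502921627065
{'clock': 0.15, 'joint_pos': array([ 1.16191005e+00,  2.21064482e-01,  1.52733334e+00, -6.08703699e-05,
        1.39467603e+00, -1.26111250e-01]), 'joint_velocities': array([ 0.00056468, -0.00339412, -0.00262152, -0.00055895,  0.00167681,
       -0.00102996]), 'joint_torque': array([-2.52534164e-04, -4.97487330e+01, -3.89903712e+01, -1.12447051e-04,
        7.20492812e-03,  2.03265756e-05]), 'position': array([0.17422066, 0.59970883, 0.2005464 ]), 'eef_rot': array([-4.42639762e-01, -3.10991521e+00,  2.26854742e-03]), 'contact_force': array([ 0.92848517, -0.18393206,  0.02230516]), 'wrist_torque': array([-0.0079333 ,  0.01098144, -0.02525439]), 'grip_force': 0.0, 'gripper_width': 1.0008564545988081}
```

View pics/scene0.png

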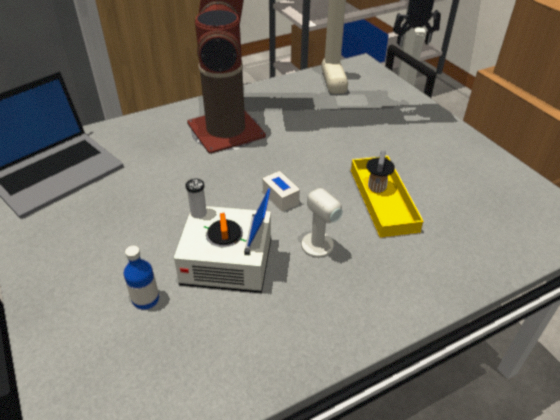

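View pics/side0.png

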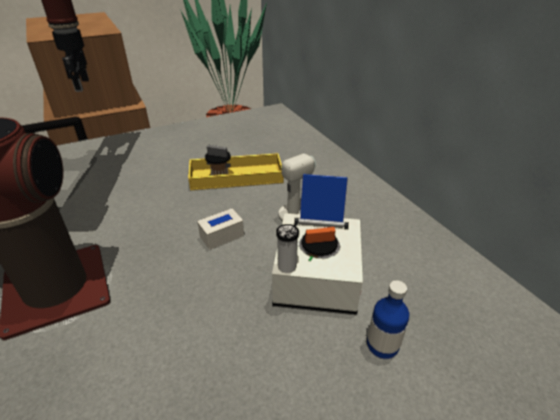

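The scene view shows the extractor around (225,245), the orange grip at (224,226), the flap from (262,192) to (250,245), the tray (352-420,160-233) with the old cartridge near its far end (380,168), the scanner at (320,220), the glove box at (281,190) and the bottle at (142,280). The side view agrees: grip at (320,236) and old cartridge at (218,157), toward the near-robot end of the tray. Next I'll enlarge both.

```bash
python3 - <<'E'
from h import *
a=cv2.imread('pics/scene0.png');b=cv2.imread('pics/side0.png')
A=cv2.resize(a[175:300,165:305],(672,600),interpolation=3) # 4.8
B=cv2.resize(b[165:315,265:375],(440,600),interpolation=3) # x4
cv2.imwrite('pics/c1.png',A)
C=np.zeros((600,800,3),np.uint8);C[:,:440]=B
C[:300,440:800]=cv2.resize(b[130:205,175:295],(480,300),interpolation=3)[:,:360] #x4 
C[300:,440:]=cv2.resize(a[145:245,340:430],(360,300+100),interpolation=3)[:300]
cv2.imwrite('pics/c2.png',C)
E
```

```text
(no output)
```

View pics/c1.png

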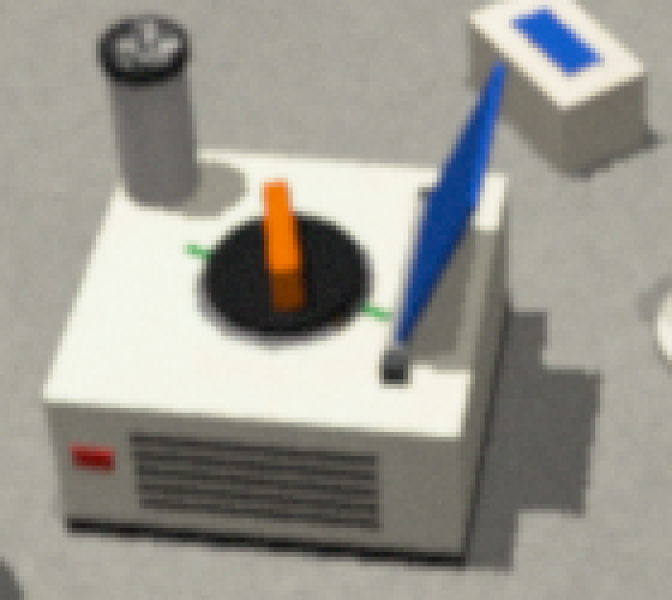

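View pics/c2.png

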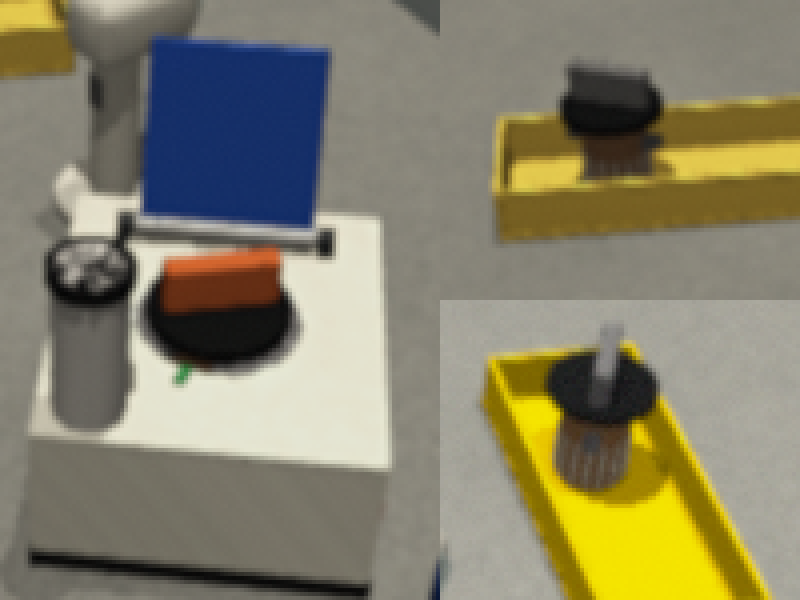

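Crop c1 (scale 4.8, offset 165,175) shows the grip top from (275,183) to (286,270), green marks at (197,250) and (375,313), top corners at (508,175), (465,437) and (45,403), and the flap's upper far corner at (503,62). Crop c2 (scale 4, offset 265,165) shows the grip top from (165,260) to (280,252), the flap edge from (152,38) to (329,48), and housing corners at (380,217), (390,468) and (35,435). The old cartridge is at the robot end of the tray.

```bash
cat >> h.py <<'E'
def ray(s,u,v):
    a=P(s,u,v,0.); o=np.array(s['origin']); return o,(a-o)/np.linalg.norm(a-o)
def tri(s1,p1,s2,p2):
    A=np.zeros((3,3));b=np.zeros(3);L=[]
    for s,p in((s1,p1),(s2,p2)):
        o,d=ray(s,*p);M=np.eye(3)-np.outer(d,d);A+=M;b+=M@o;L.append((o,M))
    x=np.linalg.solve(A,b);return x,[np.linalg.norm(M@(x-o)) for o,M in L]
E
python3 - <<'E'
from h import *
np.set_printoptions(precision=4,suppress=True)
a=dict(np.load('pics/scene0.npz'));b=dict(np.load('pics/side0.npz'))
c1=lambda u,v:(165+(u-2)/4.8,175+(v-2)/4.8)
c2=lambda u,v:(265+(u-2)/4,165+(v-2)/4)
t=lambda p,q:print(*tri(a,c1(*p),b,c2(*q)))
print('grip top near/far');t((286,270),(280,252));t((275,183),(165,260))
print('corners xp yp, xp ym');
for n,p,q in(('++',(508,175),(75,195)),('',(465,437),(380,217)),('',(45,403),(390,468))):
    print(n,P(a,*c1(*p),.1),P(b,*c2(*q),.1));t(p,q)
print('marks',P(a,*c1(197,250),.1),P(a,*c1(375,313),.1),P(b,*c2(182,374),.1))
print('flap edge');t((503,62),(152,38)); t((400,345),(315,230)); 
for p in((152,38),(329,48)):print(P(b,*c2(*p)))
print('cap centre scene',P(a,*c1(286,272),.112),'side',P(b,*c2(220,312),.112))
# tray corners (c2 lower right: scale4 offset 340,145 ; upper: 175,130)
s=lambda u,v:(340+(u-442)/4,145+(v-302)/4)
r=lambda u,v:(175+(u-442)/4,130+(v-2)/4)
print('old cap',P(a,*s(603,386),.085),P(b,*r(611,102),.085))
print('old grip top',P(a,*s(612,326),.115),P(a,*s(600,375),.115),'|',P(b,*r(570,68),.115),P(b,*r(648,76),.115))
for p in((352,159),(391.5,156),(387,232),(418,227)):print('tray scene',p,P(a,*p,.045))
# depth-based
def cloud(s):
    v,u=np.mgrid[:420,:560];D=s['depth'];X=np.stack([(u-s['cx'])/s['fx']*D,(v-s['cy'])/s['fy']*D,D],-1)
    Rm=np.array(s['rotation']);Rm=Rm if Rm.shape==(3,3) else R.from_rotvec(Rm).as_matrix()
    return X@Rm.T+np.array(s['origin'])
import cv2
for n,sn in(('scene',a),('side',b)):
    X=cloud(sn);hsv=cv2.cvtColor(sn['color'],cv2.COLOR_RGB2HSV);H,S,V=cv2.split(hsv)
    y=(H>20)&(H<32)&(S>180)&(V>80)&(X[...,0]>0)&(sn['depth']>0)&(X[...,2]>.035)&(X[...,2]<.06)
    if y.sum()>20:
        r_=cv2.minAreaRect((X[y][:,:2]*1000).astype(np.float32));print(n,'tray rim rect mm',r_,y.sum())
    for nm,lo,hi,z0,z1,xr in(('orange',2,14,.11,.16,0),):
        m=(H>=lo)&(H<=hi)&(S>180)&(X[...,2]>z0)&(X[...,2]<z1);q=X[m];print(n,nm,m.sum(),q.min(0),q.max(0))
    m=(X[...,2]>.096)&(X[...,2]<.104)&(X[...,0]>.2)&(S<60)&(V>150)
    print(n,'top rect',cv2.minAreaRect((X[m][:,:2]*1000).astype(np.float32)),m.sum())
    m=(X[...,2]>.12)&(H>105)&(H<125)&(S>150)&(X[...,0]>.2);q=X[m];print('blue z max',q[:,2].max(),q[q[:,2]>q[:,2].max()-.006].mean(0))
for p in((318,243),(320,200),(330,215),(312,195),(281,184),(142,265),(134,255)):print('scanner/box/bottle',p,P(a,*p))
E
```

```text
grip top near/far
[ 0.5731 -0.2433  0.1426] [np.float64(0.0011425040971938182), np.float64(0.0011425040971937547)]
[ 0.5144 -0.2231  0.1432] [np.float64(0.0020957380199332137), np.float64(0.0020957380199332193)]
corners xp yp, xp ym
++ [ 0.5236 -0.0994  0.1   ] [ 0.524  -0.0984  0.1   ]
[ 0.5237 -0.0993  0.1004] [np.float64(0.00030082915134305887), np.float64(0.00030082915134302586)]
 [ 0.6742 -0.2     0.1   ] [ 0.6762 -0.1996  0.1   ]
[ 0.6752 -0.2006  0.1012] [np.float64(0.000137297609785148), np.float64(0.00013729760978528293)]
 [ 0.5621 -0.3669  0.1   ] [ 0.5611 -0.365   0.1   ]
[ 0.5613 -0.366   0.0998] [np.float64(0.0009665602379006372), np.float64(0.0009665602379006344)]
marks [ 0.4997 -0.2642  0.1   ] [ 0.5816 -0.2032  0.1   ] [ 0.5033 -0.2613  0.1   ]
flap edge
[ 0.5604 -0.1203  0.2133] [np.float64(0.00011342415747306335), np.float64(0.0001134241574730241)]
[ 0.6214 -0.2082  0.1166] [np.float64(0.0004662294500211175), np.float64(0.00046622945002108634)]
[ 0.614  -0.0307  0.1488]
[0.8573 0.0967 0.0013]
cap centre scene [ 0.5464 -0.2347  0.112 ] side [ 0.539  -0.2398  0.112 ]

[... 780 characters left out ...]
, (119.63386535644531, 280.2848205566406), 71.42547607421875) 198
side orange 363 [ 0.5106 -0.251   0.1123] [ 0.5714 -0.2206  0.1454]
side top rect ((926.911376953125, 827.2420654296875), (2497.066650390625, 222.61709594726562), 70.0753402709961) 2679
blue z max 0.21443183995689508 [ 0.5988 -0.1521  0.2112]
scanner/box/bottle (318, 243) [ 0.6165 -0.0116  0.0271]
scanner/box/bottle (320, 200) [ 0.6171 -0.0163  0.1764]
scanner/box/bottle (330, 215) [ 0.6581 -0.0132  0.161 ]
scanner/box/bottle (312, 195) [ 0.5914 -0.0227  0.1747]
scanner/box/bottle (281, 184) [ 0.3977 -0.0014  0.0567]
scanner/box/bottle (142, 265) [ 0.5732 -0.4399  0.1282]
scanner/box/bottle (134, 255) [ 0.575  -0.4506  0.1679]
```

```bash
cat >> h.py <<'E'
def go(x,y,z,yaw):
    "fractions (shift, turn about z) from the present pose to a tool-down pose"
    s=sense();M=R.from_rotvec(s['eef_rot']).as_matrix();d=M.T@(np.array([x,y,z])-s['position'])
    ps=np.arctan2(M[1,0],M[0,0]);print('at',np.round(s['position'],4),'yaw',round(ps,3),'F',np.round(s['contact_force'],1),'w',round(s['gripper_width'],2),'t',s['clock'],'j6',round(s['joint_pos'][5],2))
    print('shift',np.round(d*10,3),'turnz',round(-(yaw-ps)/np.pi,3))
E
python3 -m handwheel '[[[0,0,-0.5],[0,0,0],-1],[[0,0,-1],[0,0,0],-1],[[0,0,-1],[0,0,0],-1]]'
python3 -m handwheel '[[[-0.4,-0.45,-0.3],[0,0,0],0.2],[[-0.8,-0.95,-0.5],[0,0,0],0.2],[[-0.8,-0.95,-0.5],[0,0,0],0.2],[[-0.8,-0.95,-0.5],[0,0,0],0.2]]'
python3 -c "
from h import *
go(.5435,-.2335,.33,2.859)"
```

```text
clock: 0.45
position: [0.1757, 0.6034, 0.3106]
eef_rot: [0.442, 3.107, 0.021]
contact_force: [1.2, 0.7, 1.5]
gripper_width: 1.002
grip_force: 0.0
clock: 0.85
position: [0.2267, 0.4847, 0.3541]
eef_rot: [0.447, 3.107, 0.005]
contact_force: [0.3, 0.1, 0.6]
gripper_width: 0.402
grip_force: 0.0
at [0.2267 0.4847 0.3541] yaw 2.856 F [0.3 0.1 0.6] w 0.4 t 0.85 j6 -0.3
shift [-5.065 -5.998  0.231] turnz -0.001
```

```bash

python3 -m handwheel '[[[-0.42,-0.5,0],[0,0,0],0.2],[[-0.84,-1,0],[0,0,0],0.2],[[-0.84,-1,0],[0,0,0],0.2],[[-0.84,-1,0],[0,0,0],0.2]]' >/dev/null
python3 -m handwheel '[[[-0.42,-0.5,0],[0,0,0],0.2],[[-0.84,-1,0],[0,0,0],0.2],[[-0.84,-1,0],[0,0,0],0.2],[[-0.84,-1,0],[0,0,0],0.2]]' >/dev/null
python3 -m handwheel '[[[-0.42,-0.5,0],[0,0,0],0.2],[[-0.84,-1,0],[0,0,0],0.2],[[-0.84,-1,0],[0,0,0],0.2],[[-0.84,-1,0],[0,0,0],0.2]]' >/dev/null
python3 -m handwheel '[[[-0.42,-0.5,0],[0,0,0],0.2],[[-0.84,-1,0],[0,0,0],0.2],[[-0.84,-1,0],[0,0,0],0.2],[[-0.84,-1,0],[0,0,0],0.2]]' >/dev/null
python3 -m handwheel '[[[-0.42,-0.5,0],[0,0,0],0.2],[[-0.84,-1,0],[0,0,0],0.2],[[-0.84,-1,0],[0,0,0],0.2],[[-0.84,-1,0],[0,0,0],0.2]]' >/dev/null
python3 -m handwheel '[[[0,0,0],[0,0,0.04],0.2],[[0,0,0],[0,0,0.08],0.2],[[0,0,0],[0,0,0.12],0.2],[[0,0,0],[0,0,0.16],0.2],[[0,0,0],[0,0,0.2],0.2],[[0,0,0],[0,0,0.25],0.2],[[0,0,0],[0,0,0.3],0.2],[[0,0,0],[0,0,0.33],0.2]]'
python3 -m handwheel '[[[0,0,0],[0,0,0.04],0.2],[[0,0,0],[0,0,0.08],0.2],[[0,0,0],[0,0,0.12],0.2],[[0,0,0],[0,0,0.16],0.2],[[0,0,0],[0,0,0.2],0.2],[[0,0,0],[0,0,0.25],0.2],[[0,0,0],[0,0,0.3],0.2],[[0,0,0],[0,0,0.33],0.2]]' >/dev/null
python3 -c "
from h import *
go(.5435,-.2335,.30,-.331)"
```

```text
clock: 3.65
position: [0.4888, -0.1074, 0.3514]
eef_rot: [-1.929, -2.479, -0.002]
contact_force: [0.0, -0.1, 0.8]
gripper_width: 0.398
grip_force: 0.0
at [ 0.4888 -0.1074  0.3514] yaw 0.782 F [ 0.4 -0.   0.5] w 0.4 t 4.45 j6 0.41
shift [-0.502  1.28   0.512] turnz 0.354
```

```bash

python3 -m handwheel '[[[-0.1,0.2,0],[0,0,0.04],0.2],[[-0.2,0.5,0],[0,0,0.08],0.2],[[-0.3,0.7,0],[0,0,0.12],0.2],[[-0.4,0.9,0],[0,0,0.17],0.2],[[-0.5,1,0],[0,0,0.22],0.2],[[-0.5,1,0],[0,0,0.27],0.2],[[-0.5,1,0],[0,0,0.32],0.2],[[-0.5,1,0],[0,0,0.35],0.2]]'
python3 -c "
from h import *
go(.5435,-.2335,.30,-.331)
s=save('wrist','w1');print(s['origin'],R.from_rotvec(s['rotation']).as_matrix()[:,2])
im=cv2.imread('pics/w1.png');cv2.imwrite('pics/w1v.png',im)"
```

```text
clock: 5.25
position: [0.5248, -0.2135, 0.3512]
eef_rot: [-3.1, 0.497, 0.001]
contact_force: [-0.1, 0.4, 0.0]
gripper_width: 0.401
grip_force: 0.0
at [ 0.5248 -0.2135  0.3512] yaw -0.318 F [-0.1  0.4  0. ] w 0.4 t 5.25 j6 1.36
shift [0.241 0.132 0.512] turnz 0.004
[ 0.58754087 -0.23343524  0.52362536] [-0.24749575  0.08370211 -0.9652667 ]
```

View pics/w1v.png

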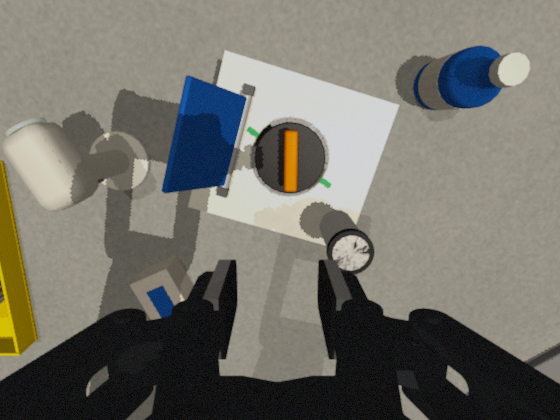

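The wrist view shows the grip's top strip from (291,131) to (291,191), parallel to the pads, with the flap clear to the left and the stub at (351,251).

```bash
python3 -c "
from h import *
s=dict(np.load('pics/w1.npz'));a=P(s,291.5,131,.142);b=P(s,291,191.5,.142);print(a,b,(a+b)/2,np.arctan2(*(a-b)[[1,0]]))
m=(P(s,253,132,.1)+P(s,325,183,.1))/2;print('marks',m)
g=(a+b)/2
go(g[0],g[1],.20,-.32)"
```

```text
[ 0.57144927 -0.24272776  0.142     ] [ 0.51179729 -0.22330797  0.142     ] [ 0.54162328 -0.23301786  0.142     ] -0.31473058640163365
marks [ 0.54146545 -0.23258407  0.1       ]
at [ 0.5248 -0.2135  0.3513] yaw -0.323 F [-0.8  0.6 -0.1] w 0.4 t 5.3 j6 1.37
shift [0.222 0.134 1.513] turnz -0.001
```

```bash

python3 -m handwheel '[[[0.1,0.06,0.3],[0,0,0],0.2],[[0.22,0.13,0.6],[0,0,0],0.2],[[0.22,0.13,0.9],[0,0,0],0.2],[[0.22,0.13,1],[0,0,0],0.2]]'
python3 -m handwheel '[[[0,0,0.3],[0,0,0],0.2],[[0,0,0.6],[0,0,0],0.2],[[0,0,0.9],[0,0,0],0.2],[[0,0,0.9],[0,0,0],0.2]]'
python3 -c "
from h import *
go(.542,-.233,.118,-.318)"
```

```text
clock: 5.7
position: [0.5399, -0.2325, 0.2473]
eef_rot: [-3.101, 0.485, 0.009]
contact_force: [-0.0, -0.1, 0.2]
gripper_width: 0.403
grip_force: 0.0
clock: 6.1
position: [0.5387, -0.2328, 0.1575]
eef_rot: [-3.1, 0.487, 0.011]
contact_force: [0.1, 0.5, -1.1]
gripper_width: 0.399
grip_force: 0.0
at [ 0.5387 -0.2328  0.1575] yaw -0.312 F [ 0.1  0.5 -1.1] w 0.4 t 6.1 j6 1.34
shift [ 0.035 -0.007  0.395] turnz 0.002
```

```bash

python3 -m handwheel '[[[0.03,0,0.2],[0,0,0],0.2],[[0.03,0,0.38],[0,0,0],0.2],[[0.03,0,0.39],[0,0,0],0.2],[[0.03,0,0.39],[0,0,0],1],[[0.03,0,0.39],[0,0,0],1],[[0.03,0,0.39],[0,0,0],1],[[0.03,0,0.39],[0,0,0],1],[[0.03,0,0.39],[0,0,0],1]]'
python3 -c "
from h import *
go(.542,-.233,.118,-.318+1.0);print(sense()['wrist_torque'])"
```

```text
clock: 6.9
position: [0.5439, -0.237, 0.123]
eef_rot: [3.103, -0.492, 0.001]
contact_force: [-0.4, -0.3, -0.6]
gripper_width: 0.003
grip_force: 0.0
at [ 0.5439 -0.237   0.123 ] yaw -0.314 F [-0.4 -0.3 -0.6] w 0.0 t 6.9 j6 1.34
shift [-0.03  -0.033  0.05 ] turnz -0.317
[0.02287688 0.01623701 0.0203966 ]
```

```bash
python3 -c "
from h import *
a=save('side','s2')['color'][150:300,255:395,::-1];b=save('scene','s3')['color'][150:300,150:290,::-1]
cv2.imwrite('pics/v4.png',np.hstack([cv2.resize(a,(400,430),interpolation=3),cv2.resize(b,(400,430),interpolation=3)]))"
```

```text
(no output)
```

View pics/v4.png

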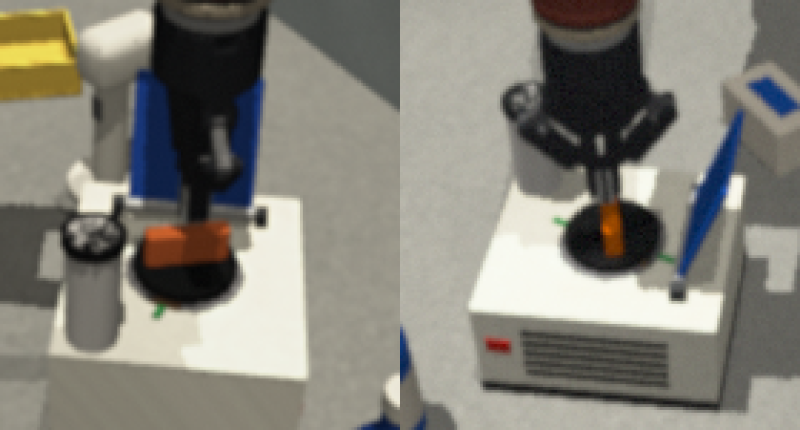

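```bash
python3 -c "
from h import *
for f in('s2','s3','w1'):
    s=dict(np.load('pics/'+f+'.npz'));Rm=R.from_rotvec(s['rotation']).as_matrix()
    for p in([.5439,-.237,.123],[.5439,-.237,.18],[.542,-.233,.142]):
        c=Rm.T@(np.array(p)-s['origin']);u=c[0]/c[2]*s['fx']+s['cx'];v=c[1]/c[2]*s['fy']+s['cy'];print(f,p,u,v,'view4', (u-255)*2.857,(v-150)*2.867,'|',(u-150)*2.857, c[2])
s=dict(np.load('pics/s2.npz'))
for x,y in((195,218),(195,190),(195,150)):
    u,v=255+x/2.857,150+y/2.867;print('side depth',P(s,u,v))
s=dict(np.load('pics/s3.npz'))
for x,y in((603,190),(603,175),(603,150)):
    u,v=150+(x-400)/2.857,150+y/2.867;print('scene depth',P(s,u,v))
go(.542,-.233,.118,0)
print(sense()['joint_pos'])
"
```

```text
s2 [0.5439, -0.237, 0.123] 321.06651458296193 237.19326811457432 view4 188.75203216352224 249.98309968448459 | 488.73703216352226 0.8399823425932946
s2 [0.5439, -0.237, 0.18] 322.83086395466864 216.29723048358582 view4 193.79277831848833 190.07415979644054 | 493.77777831848834 0.8058664325708454
s2 [0.542, -0.233, 0.142] 319.8851381344986 229.60040607552781 view4 185.37683965026255 228.21436421853824 | 485.3618396502626 0.8307264116341941
s3 [0.5439, -0.237, 0.123] 222.52723706470596 227.63782611395092 view4 -92.7746837061351 222.5876474686973 | 207.21031629386493 1.2067359497965733
s3 [0.5439, -0.237, 0.18] 220.76287789406234 209.9456969006063 view4 -97.8154578566639 171.86431301403823 | 202.16954214333612 1.168004334911189
s3 [0.542, -0.233, 0.142] 223.20277554034567 220.81071424641522 view4 -90.84467028123242 203.01431774447244 | 209.1403297187676 1.1964363608159974
w1 [0.5439, -0.237, 0.123] 293.4830110813358 156.75847635450634 view4 109.94596265937639 19.376551708369682 | 409.9309626593764 0.39721287353881163
w1 [0.5439, -0.237, 0.18] 295.982650327154 162.9250068808027 view4 117.08743198467891 37.055994727261336 | 417.07243198467893 0.3421926714182115
w1 [0.542, -0.233, 0.142] 291.1191966010922 161.56288216361452 view4 103.19254468932041 33.15078316308282 | 403.1775446893204 0.3796778565397112
side depth [ 0.5383188  -0.24944747  0.16519596]
side depth [ 0.52393143 -0.26705177  0.20799743]
side depth [ 0.52997597 -0.2544159   0.23140357]
scene depth [ 0.55454663 -0.24157196  0.17104502]
scene depth [ 0.55379667 -0.24006296  0.18608374]
scene depth [ 0.54204912 -0.23385306  0.2006577 ]
at [ 0.5437 -0.237   0.1226] yaw -0.314 F [0.1 0.7 0.7] w 0.0 t 7.0 j6 1.34
shift [-0.028 -0.033  0.046] turnz -0.1
[-5.43979517e-01  2.11955794e-01  1.68889641e+00  2.14388385e-05
  1.24052259e+00  1.34113103e+00]
```

The picture shows the shut fingertips ending at about the bar's top edge, (195,222) left and (605,203) right, so they closed above the bar. I'll measure the tip height against the reported TCP.

```bash
cat >> h.py <<'E'
def cloud(s):
    v,u=np.mgrid[:420,:560];D=s['depth'];X=np.stack([(u-s['cx'])/s['fx']*D,(v-s['cy'])/s['fy']*D,D],-1)
    return X@R.from_rotvec(s['rotation']).as_matrix().T+np.array(s['origin'])
E
python3 -c "
from h import *
np.set_printoptions(precision=4,suppress=True)
for f in('s2','s3'):
    s=dict(np.load('pics/'+f+'.npz'));X=cloud(s);S=cv2.cvtColor(s['color'],cv2.COLOR_RGB2HSV)[...,1]
    for z in np.arange(.112,.22,.008):
        m=(np.hypot(X[...,0]-.544,X[...,1]+.237)<.05)&(abs(X[...,2]-z)<.004)&(X[...,2]>.116)
        d=m&(S<120);o=m&(S>=180)
        print(f,round(z,3),'dark',d.sum(),X[d].mean(0) if d.any() else '','orange',o.sum(),X[o].mean(0) if o.any() else '')
"
```

```text
s2 0.112 dark 0  orange 0 
s2 0.12 dark 2 [ 0.5122 -0.2298  0.1163] orange 84 [ 0.5385 -0.2389  0.1201]
s2 0.128 dark 0  orange 76 [ 0.5367 -0.2388  0.128 ]
s2 0.136 dark 1 [ 0.5704 -0.249   0.1365] orange 87 [ 0.5379 -0.2394  0.1362]
s2 0.144 dark 1 [ 0.5423 -0.225   0.1404] orange 105 [ 0.5409 -0.2365  0.1424]
s2 0.152 dark 3 [ 0.5391 -0.2419  0.155 ] orange 0 
s2 0.16 dark 21 [ 0.5382 -0.2423  0.1609] orange 0 
s2 0.168 dark 34 [ 0.539  -0.2446  0.1678] orange 0 
s2 0.176 dark 40 [ 0.5381 -0.245   0.176 ] orange 0 
s2 0.184 dark 29 [ 0.538  -0.245   0.1836] orange 0 
s2 0.192 dark 4 [ 0.5342 -0.2356  0.1904] orange 0 
s2 0.2 dark 21 [ 0.532  -0.2457  0.2007] orange 3 [ 0.5395 -0.2328  0.1987]
s2 0.208 dark 29 [ 0.5297 -0.2569  0.2074] orange 2 [ 0.5453 -0.2345  0.2077]
s2 0.216 dark 32 [ 0.5267 -0.2601  0.2165] orange 1 [ 0.5455 -0.1955  0.2123]
s3 0.112 dark 0  orange 0 
s3 0.12 dark 3 [ 0.569  -0.2208  0.1166] orange 15 [ 0.5711 -0.2434  0.1199]
s3 0.128 dark 0  orange 16 [ 0.5724 -0.245   0.1278]
s3 0.136 dark 0  orange 29 [ 0.5637 -0.2411  0.1372]
s3 0.144 dark 0  orange 48 [ 0.5579 -0.24    0.1418]
s3 0.152 dark 2 [ 0.5482 -0.2452  0.1555] orange 1 [ 0.5537 -0.2401  0.1547]
s3 0.16 dark 22 [ 0.5529 -0.2401  0.1608] orange 0 
s3 0.168 dark 27 [ 0.5526 -0.2404  0.168 ] orange 0 
s3 0.176 dark 37 [ 0.5527 -0.2404  0.1758] orange 0 
s3 0.184 dark 31 [ 0.5509 -0.2402  0.1842] orange 0 
s3 0.192 dark 31 [ 0.5522 -0.2385  0.1922] orange 0 
s3 0.2 dark 74 [ 0.5524 -0.2408  0.2007] orange 0 
s3 0.208 dark 134 [ 0.5487 -0.2397  0.2081] orange 0 
s3 0.216 dark 86 [ 0.5499 -0.2402  0.216 ] orange 0
```

```bash
python3 -c "
from h import *
np.set_printoptions(precision=4,suppress=True)
s=save('wrist','w2')
for f in('wrist0','w1','w2'):
    s=dict(np.load('pics/'+f+'.npz'));X=cloud(s);z=X[...,2][s['depth']>0];h,e=np.histogram(z,np.arange(-.08,.3,.004));i=np.argsort(-h)[:8];print(f,s['origin'],[(round(e[k]+.002,3),h[k]) for k in i])
    m=s['color'].astype(int);o=(m[...,0]>180)&(m[...,2]<60)&(m[...,1]<140)&(X[...,2]>.08);print('orange',o.sum(),X[o].max(0) if o.any() else '',np.argwhere(o).min(0) if o.any() else '',np.argwhere(o).max(0) if o.any() else '')
print(sense()['position'],sense()['contact_force'],sense()['joint_torque'])
"
```

```text
wrist0 [0.1113 0.6192 0.3728] [(np.float64(-0.002), np.int64(73892)), (np.float64(0.002), np.int64(69338)), (np.float64(0.294), np.int64(4636)), (np.float64(0.29), np.int64(2058)), (np.float64(0.086), np.int64(1781)), (np.float64(0.082), np.int64(1265)), (np.float64(0.27), np.int64(968)), (np.float64(0.266), np.int64(936))]
orange 0   
w1 [ 0.5875 -0.2334  0.5236] [(np.float64(0.002), np.int64(72048)), (np.float64(-0.002), np.int64(60961)), (np.float64(0.102), np.int64(9883)), (np.float64(0.098), np.int64(8804)), (np.float64(0.178), np.int64(2652)), (np.float64(0.114), np.int64(2585)), (np.float64(0.11), np.int64(1987)), (np.float64(0.014), np.int64(1874))]
orange 567 [ 0.5725 -0.218   0.1444] [131 285] [190 296]
w2 [ 0.6064 -0.2563  0.295 ] [(np.float64(-0.002), np.int64(37389)), (np.float64(0.002), np.int64(33955)), (np.float64(0.098), np.int64(29092)), (np.float64(0.102), np.int64(28122)), (np.float64(0.114), np.int64(7944)), (np.float64(0.11), np.int64(5983)), (np.float64(0.23), np.int64(5844)), (np.float64(0.234), np.int64(5718))]
orange 71 [ 0.5709 -0.2438  0.143 ] [208 275] [225 286]
[ 0.5436 -0.2369  0.1225] [ 0.4032 -0.0699 -0.6839] [  0.0141 -47.27   -36.9268   0.0012   0.0001  -0.0001]
```

View pics/w2.png

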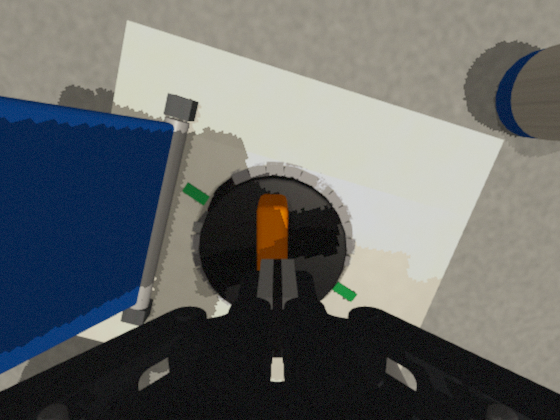

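The wrist view shows the shut tips at (265-290,262), over the bar (258-288,195-270), about 14 mm above it and about 3 mm off toward -y. By three views the fingers really end about 33 mm short of the reported TCP (tip z 0.156 against 0.123). I'll open and go about 37 mm lower in small steps, watching the force.

```bash

python3 -m handwheel '[[[0,-0.03,0],[0,0,0],0.2],[[0,-0.03,0],[0,0,0],0.2],[[0,-0.03,0],[0,0,0],0.2],[[0,-0.03,0],[0,0,0],0.2]]'
python3 -m handwheel '[[[0,0,0.1],[0,0,0],0.2],[[0,0,0.2],[0,0,0],0.2],[[0,0,0.2],[0,0,0],0.2]]'
python3 -m handwheel '[[[0,0,0.06],[0,0,0],0.2],[[0,0,0.12],[0,0,0],0.2],[[0,0,0.15],[0,0,0],0.2],[[0,0,0.15],[0,0,0],0.2]]'
python3 -c "
from h import *
go(.542,-.233,.085,-.318)
s=save('scene','s4');X=cloud(s);S=cv2.cvtColor(s['color'],cv2.COLOR_RGB2HSV)[...,1]
for z in np.arange(.118,.19,.008):
        m=(np.hypot(X[...,0]-.544,X[...,1]+.237)<.05)&(abs(X[...,2]-z)<.004)&(S<120);print(round(z,3),m.sum())
"
```

```text
clock: 7.45
position: [0.5445, -0.234, 0.1224]
eef_rot: [3.103, -0.491, -0.0]
contact_force: [0.0, 0.8, 1.1]
gripper_width: 0.402
grip_force: 0.0
clock: 7.75
position: [0.5429, -0.2331, 0.0997]
eef_rot: [-3.101, 0.491, 0.006]
contact_force: [0.2, 0.2, 0.2]
gripper_width: 0.403
grip_force: 0.0
clock: 8.15
position: [0.5441, -0.2338, 0.0866]
eef_rot: [-3.103, 0.491, 0.002]
contact_force: [0.5, 0.1, 0.1]
gripper_width: 0.4
grip_force: 0.0
at [ 0.5441 -0.2338  0.0866] yaw -0.314 F [0.5 0.1 0.1] w 0.4 t 8.15 j6 1.35
shift [-0.023 -0.001  0.017] turnz 0.001
0.118 35
0.126 24
0.134 35
0.142 31
0.15 27
0.158 35
0.166 68
0.174 118
0.182 57
```

```bash

python3 -m handwheel '[[[0,0,0],[0,0,0],1],[[0,0,0],[0,0,0],1],[[0,0,0],[0,0,0],1],[[0,0,0],[0,0,0],1],[[0,0,0],[0,0,0],1],[[0,0,0],[0,0,0],1]]'
python3 -c "
from h import *
go(.542,-.233,.085,-.318)
print(sense()['wrist_torque'])"
```

```text
clock: 8.8
position: [0.5449, -0.2343, 0.0879]
eef_rot: [3.102, -0.492, 0.001]
contact_force: [0.7, -1.0, 2.2]
gripper_width: 0.147
grip_force: 59.0
at [ 0.5449 -0.2343  0.0879] yaw -0.314 F [ 0.7 -1.   2.2] w 0.15 t 8.8 j6 1.35
shift [-0.032 -0.003  0.029] turnz 0.001
[-0.1114511  -0.08471557  0.0463865 ]
```

```bash

python3 -m handwheel '[[[0,0,0],[0,0,-0.03],1],[[0,0,0],[0,0,-0.06],1],[[0,-0.01,0],[0,0,-0.09],1],[[0,-0.01,0],[0,0,-0.12],1],[[0,-0.01,0],[0,0,-0.15],1],[[0,-0.02,0],[0,0,-0.18],1],[[0,-0.02,0],[0,0,-0.2],1]]'
python3 -c "
from h import *
go(.542,-.233,.085,.782)
print(sense()['wrist_torque'])"
```

```text
clock: 9.5
position: [0.5455, -0.2318, 0.0879]
eef_rot: [-3.102, -0.497, -0.001]
contact_force: [0.2, 0.9, 3.2]
gripper_width: 0.152
grip_force: 59.2
at [ 0.5455 -0.2318  0.0879] yaw 0.318 F [0.2 0.9 3.2] w 0.15 t 9.5 j6 0.72
shift [-0.037  0.     0.029] turnz -0.148
[ 0.22766954  0.02108433 -0.04436871]
```

```bash

python3 -m handwheel '[[[0,0,0],[0,0,-0.03],1],[[0,0,0],[0,0,-0.06],1],[[-0.01,0,0],[0,0,-0.09],1],[[-0.01,0,0],[0,0,-0.115],1],[[-0.01,0,0],[0,0,-0.135],1],[[-0.01,0,0],[0,0,-0.145],1],[[-0.01,0,0],[0,0,-0.145],1]]'
python3 -c "
from h import *
go(.542,-.233,.085,.782)
print(sense()['wrist_torque'])"
```

```text
clock: 10.2
position: [0.544, -0.2319, 0.0878]
eef_rot: [-2.911, -1.178, 0.0]
contact_force: [-1.7, 2.4, 4.8]
gripper_width: 0.147
grip_force: 60.3
at [ 0.544  -0.2319  0.0878] yaw 0.769 F [-1.7  2.4  4.8] w 0.15 t 10.2 j6 0.26
shift [-0.022 -0.005  0.028] turnz -0.004
[ 0.32868879  0.35571395 -0.70193405]
```

At the stop (torque -0.7 N·m at about 1.37 rad). I'll ease back slightly and lift.

```bash

python3 -m handwheel '[[[0,0,0],[0,0,0.01],1],[[0,0,-0.1],[0,0,0.01],1],[[0,0,-0.2],[0,0,0.01],1],[[0,0,-0.3],[0,0,0.01],1],[[0,0,-0.3],[0,0,0.01],1]]'
python3 -m handwheel '[[[0,0,-0.15],[0,0,0],1],[[0,0,-0.3],[0,0,0],1],[[0,0,-0.5],[0,0,0],1],[[0,0,-0.75],[0,0,0],1],[[0,0,-0.9],[0,0,0],1],[[0,0,-1],[0,0,0],1]]'
python3 -m handwheel '[[[0,0,-0.3],[0,0,0],1],[[0,0,-0.6],[0,0,0],1],[[0,0,-0.8],[0,0,0],1],[[0,0,-0.8],[0,0,0],1]]'
python3 -c "
from h import *
go(.607,.231,.29,-.1)
print(sense()['wrist_torque'])
a=save('side','s5')['color'][70:300,215:395,::-1];b=save('scene','s6')['color'][100:300,130:430,::-1]
cv2.imwrite('pics/v5.png',np.hstack([cv2.resize(a,(330,422),interpolation=3),cv2.resize(b,(470,422),interpolation=3)]))"
```

```text
clock: 10.7
position: [0.5453, -0.233, 0.1197]
eef_rot: [2.928, 1.133, 0.003]
contact_force: [-0.4, -0.5, -1.8]
gripper_width: 0.149
grip_force: 58.9
clock: 11.3
position: [0.545, -0.2329, 0.22]
eef_rot: [2.928, 1.133, 0.003]
contact_force: [0.2, 0.1, -2.2]
gripper_width: 0.152
grip_force: 58.9
clock: 11.7
position: [0.5456, -0.2332, 0.3012]
eef_rot: [2.926, 1.132, 0.006]
contact_force: [0.8, -0.4, -2.7]
gripper_width: 0.152
grip_force: 59.0
at [ 0.5456 -0.2332  0.3012] yaw 0.738 F [ 0.8 -0.4 -2.7] w 0.15 t 11.7 j6 0.3
shift [ 3.578 -3.021  0.101] turnz 0.267
[-0.00322498 -0.04332088 -0.01930596]
```

View pics/v5.png

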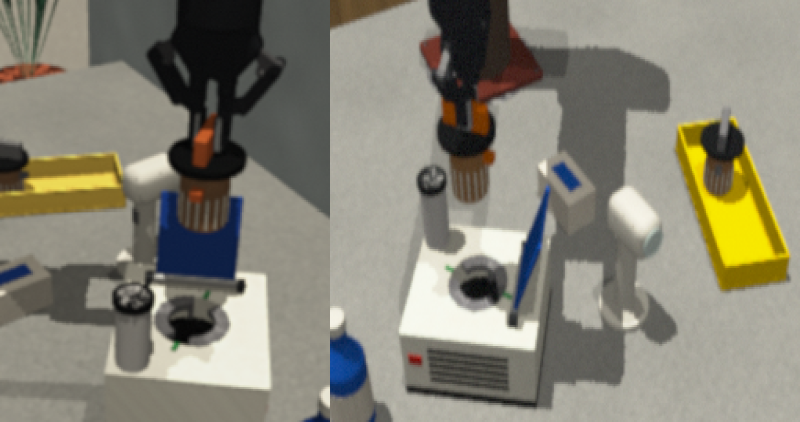

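The picture shows the cartridge hanging upright and clear, with the port empty. Underside = reported z - 0.056. Carrying it to the tray.

```bash

python3 -m handwheel '[[[0.2,-0.16,0],[0,0,0],1],[[0.5,-0.4,0],[0,0,0],1],[[0.75,-0.63,0],[0,0,0],1],[[0.89,-0.75,0],[0,0,0],1]]'
python3 -m handwheel '[[[0.3,-0.25,0],[0,0,0],1],[[0.6,-0.5,0],[0,0,0],1],[[0.89,-0.75,0],[0,0,0],1]]'
python3 -m handwheel '[[[0.3,-0.25,0],[0,0,0],1],[[0.6,-0.5,0],[0,0,0],1],[[0.89,-0.75,0],[0,0,0],1]]'
python3 -m handwheel '[[[0.3,-0.25,0],[0,0,0],1],[[0.55,-0.45,0],[0,0,0],1],[[0.8,-0.65,0],[0,0,0],1],[[0.89,-0.75,0],[0,0,0],1]]'
python3 -m handwheel '[[[0,0,0],[0,0,0.03],1],[[0,0,0],[0,0,0.07],1],[[0,0,0],[0,0,0.11],1],[[0,0,0],[0,0,0.15],1],[[0,0,0],[0,0,0.19],1],[[0,0,0],[0,0,0.23],1],[[0,0,0],[0,0,0.26],1],[[0,0,0],[0,0,0.28],1]]'
python3 -m handwheel '[[[0,0,0],[0,0,0.02],1],[[0,0,0],[0,0,0.03],1],[[0,0,0],[0,0,0.03],1]]'
python3 -c "
from h import *
go(.609,.230,.20,-.23)"
```

```text
clock: 12.2
position: [0.5585, -0.1142, 0.2946]
eef_rot: [-2.926, -1.134, 0.005]
contact_force: [0.4, 0.7, -2.9]
gripper_width: 0.154
grip_force: 59.0
clock: 12.5
position: [0.5738, -0.0001, 0.2945]
eef_rot: [-2.928, -1.132, 0.006]
contact_force: [0.8, 0.7, -1.7]
gripper_width: 0.152
grip_force: 59.0
clock: 12.8
position: [0.5891, 0.1153, 0.2944]
eef_rot: [-2.929, -1.133, 0.006]
contact_force: [1.7, -0.9, -2.3]
gripper_width: 0.148
grip_force: 59.0
clock: 13.2
position: [0.6044, 0.2316, 0.294]
eef_rot: [-2.927, -1.136, 0.007]
contact_force: [-0.3, 0.6, -2.7]
gripper_width: 0.149
grip_force: 59.0
clock: 14.0
position: [0.6048, 0.2281, 0.2952]
eef_rot: [3.132, -0.228, -0.005]
contact_force: [0.6, 0.5, -2.9]
gripper_width: 0.153
grip_force: 59.0
clock: 14.3
position: [0.6049, 0.2282, 0.2953]
eef_rot: [3.118, -0.37, -0.005]
contact_force: [0.1, 0.3, -2.5]
gripper_width: 0.152
grip_force: 59.0
at [0.6049 0.2282 0.2953] yaw -0.236 F [ 0.1  0.3 -2.5] w 0.15 t 14.3 j6 2.05
shift [ 0.038 -0.029  0.953] turnz -0.002
```

```bash

python3 -m handwheel '[[[0.02,-0.02,0.2],[0,0,0],1],[[0.04,-0.03,0.5],[0,0,0],1],[[0.04,-0.03,0.8],[0,0,0],1],[[0.04,-0.03,1],[0,0,0],1]]'
python3 -m handwheel '[[[0,0,0.3],[0,0,0],1],[[0,0,0.6],[0,0,0],1],[[0,0,0.8],[0,0,0],1],[[0,0,0.95],[0,0,0],1],[[0,0,1],[0,0,0],1],[[0,0,1],[0,0,0],1]]'
python3 -c "
from h import *
go(.609,.230,.061,-.23)
a=save('side','s7')['color'][100:220,170:330,::-1];b=save('scene','s8')['color'][120:250,320:450,::-1]
cv2.imwrite('pics/v6.png',np.hstack([cv2.resize(a,(440,330),interpolation=3),cv2.resize(b,(330,330),interpolation=3)]))"
```

```text
clock: 14.7
position: [0.6085, 0.2301, 0.1933]
eef_rot: [3.118, -0.368, -0.007]
contact_force: [-0.5, 0.2, -2.0]
gripper_width: 0.148
grip_force: 59.0
clock: 15.3
position: [0.6098, 0.2308, 0.0967]
eef_rot: [3.119, -0.369, -0.002]
contact_force: [0.5, -0.2, -2.0]
gripper_width: 0.152
grip_force: 58.9
at [0.6098 0.2308 0.0967] yaw -0.235 F [ 0.5 -0.2 -2. ] w 0.15 t 15.3 j6 2.05
shift [-0.006  0.009  0.357] turnz -0.002
```

View pics/v6.png

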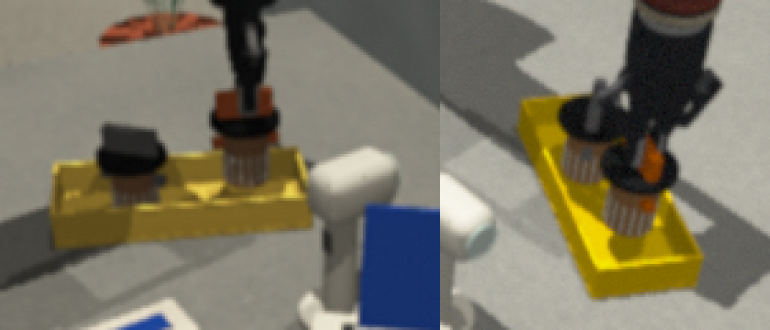

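The picture shows the cartridge upright over the free half of the tray, side view (247,165), clear of the old one at (133,165). Lowering slowly.

```bash

python3 -m handwheel '[[[0,0,0.1],[0,0,0],1],[[0,0,0.2],[0,0,0],1],[[0,0,0.27],[0,0,0],1],[[0,0,0.31],[0,0,0],1],[[0,0,0.33],[0,0,0],1],[[0,0,0.34],[0,0,0],1]]'
python3 -m handwheel '[[[0,0,0.01],[0,0,0],1],[[0,0,0.015],[0,0,0],1],[[0,0,0.02],[0,0,0],1],[[0,0,0.02],[0,0,0],1]]'

```

```text
clock: 16.0
position: [0.6102, 0.231, 0.0631]
eef_rot: [3.12, -0.369, -0.0]
contact_force: [-0.5, 0.2, -3.0]
gripper_width: 0.148
grip_force: 59.1
clock: 16.4
position: [0.6103, 0.231, 0.0615]
eef_rot: [-3.12, 0.369, -0.0]
contact_force: [0.3, -0.5, -3.0]
gripper_width: 0.149
grip_force: 59.1
```

```bash

python3 -m handwheel '[[[0,0,0.01],[0,0,0],1],[[0,0,0.02],[0,0,0],1],[[0,0,0.02],[0,0,0],1]]'
python3 -m handwheel '[[[0,0,0.01],[0,0,0],1],[[0,0,0.02],[0,0,0],1],[[0,0,0.02],[0,0,0],1]]'

```

```text
clock: 16.7
position: [0.6107, 0.2311, 0.0609]
eef_rot: [-3.12, 0.369, -0.001]
contact_force: [-2.5, -1.6, 5.5]
gripper_width: 0.151
grip_force: 60.0
clock: 17.0
position: [0.6111, 0.2312, 0.0609]
eef_rot: [-3.119, 0.369, -0.003]
contact_force: [-5.4, -2.0, 15.4]
gripper_width: 0.148
grip_force: 61.5
```

Seated on the floor (force has gone upward). Releasing and rising.

```bash

python3 -m handwheel '[[[0,0,-0.02],[0,0,0],1],[[0,0,-0.02],[0,0,0],0.4],[[0,0,-0.02],[0,0,0],0.2],[[0,0,-0.02],[0,0,0],0.2],[[0,0,-0.02],[0,0,0],0.2],[[0,0,-0.02],[0,0,0],0.2]]'
python3 -m handwheel '[[[0,0,-0.2],[0,0,0],0.2],[[0,0,-0.4],[0,0,0],0.2],[[0,0,-0.7],[0,0,0],0.2],[[0,0,-1],[0,0,0],0.2],[[0,0,-1],[0,0,0],0.2]]'
python3 -m handwheel '[[[0,0,-0.4],[0,0,0],1],[[0,0,-0.8],[0,0,0],1],[[0,0,-1],[0,0,0],1],[[0,0,-1],[0,0,0],1]]'
python3 -c "
from h import *
s=save('side','s9');X=cloud(s);h=cv2.cvtColor(s['color'],cv2.COLOR_RGB2HSV);o=(h[...,0]<14)&(h[...,1]>180)&(np.hypot(X[...,0]-.61,X[...,1]-.23)<.06)&(X[...,2]>.086);print('grip',o.sum(),X[o].min(0),X[o].max(0))
# flap frame
E=np.array([.542,-.2335]);ex=np.array([np.cos(-.598),np.sin(-.598)]);ey=np.array([-ex[1],ex[0]])
b=(abs(h[...,0].astype(int)-115)<12)&(h[...,1]>150)&(X[...,2]>.11)&(np.hypot(X[...,0]-.59,X[...,1]+.165)<.09)
q=X[b];l=np.c_[(q[:,:2]-E)@ex,(q[:,:2]-E)@ey,q[:,2]];print(len(q),l.min(0),l.max(0))
print(np.polyfit(l[:,2],l[:,1],1))
t=E+.02*ex+.14*ey;print(t);go(t[0],t[1],.25,-.598)
"
```

```text
clock: 17.6
position: [0.6101, 0.231, 0.0591]
eef_rot: [3.12, -0.369, -0.001]
contact_force: [-0.1, 0.1, -0.6]
gripper_width: 0.397
grip_force: 0.0
clock: 18.1
position: [0.6136, 0.2319, 0.1654]
eef_rot: [-3.116, 0.369, -0.014]
contact_force: [1.3, 0.5, 0.0]
gripper_width: 0.399
grip_force: 0.0
clock: 18.5
position: [0.6122, 0.2316, 0.2637]
eef_rot: [-3.117, 0.369, -0.011]
contact_force: [0.1, -0.0, 0.2]
gripper_width: -0.001
grip_force: 0.0
grip 179 [0.57725422 0.20775659 0.08730703] [0.63849002 0.23921053 0.49900202]
1830 [-0.04802243  0.06370127  0.11976197] [0.04899325 0.10344542 0.21456027]
[0.38364232 0.0186369 ]
[ 0.63734796 -0.12905496]
at [0.6111 0.2313 0.2608] yaw -0.236 F [-0.3  0.6 -1.4] w -0.0 t 18.55 j6 2.05
shift [1.096 3.442 0.106] turnz 0.115
```

```bash

python3 -m handwheel '[[[0,0,0],[0,0,-0.04],1],[[0,0,0],[0,0,-0.08],1],[[0,0,0],[0,0,-0.12],1],[[0,0,0],[0,0,-0.16],1],[[0,0,0],[0,0,-0.2],1],[[0,0,0],[0,0,-0.24],1],[[0,0,0],[0,0,-0.28],1],[[0,0,0],[0,0,-0.32],1]]' >/dev/null
python3 -m handwheel '[[[0,0,0],[0,0,-0.04],1],[[0,0,0],[0,0,-0.065],1],[[0,0,0],[0,0,-0.065],1]]'
python3 -c "
from h import *
go(.6373,-.129,.25,.973)"
```

```text
clock: 19.65
position: [0.6091, 0.2308, 0.2563]
eef_rot: [-2.775, -1.47, 0.007]
contact_force: [0.5, 0.8, 0.7]
gripper_width: 0.001
grip_force: 0.0
at [0.6091 0.2308 0.2563] yaw 0.974 F [0.5 0.8 0.7] w 0.0 t 19.65 j6 0.84
shift [-2.818  2.254  0.065] turnz 0.0
```

```bash

python3 -m handwheel '[[[-0.3,0.25,0],[0,0,0],1],[[-0.6,0.5,0],[0,0,0],1],[[-0.94,0.75,0],[0,0,0],1],[[-0.94,0.75,0],[0,0,0],1]]' >/dev/null
python3 -m handwheel '[[[-0.3,0.25,0],[0,0,0],1],[[-0.6,0.5,0],[0,0,0],1],[[-0.94,0.75,0],[0,0,0],1],[[-0.94,0.75,0],[0,0,0],1]]' >/dev/null
python3 -m handwheel '[[[-0.3,0.25,0],[0,0,0],1],[[-0.6,0.5,0],[0,0,0],1],[[-0.94,0.75,0],[0,0,0],1],[[-0.94,0.75,0],[0,0,0],1],[[-0.94,0.75,0],[0,0,0],1]]'
python3 -m handwheel '[[[0,0,0.3],[0,0,0],1],[[0,0,0.6],[0,0,0],1],[[0,0,0.9],[0,0,0],1],[[0,0,1],[0,0,0],1],[[0,0,1],[0,0,0],1]]'
python3 -c "
from h import *
go(.6373,-.129,.15,.973)
s=save('side','s10');X=cloud(s);h=cv2.cvtColor(s['color'],cv2.COLOR_RGB2HSV)
a=s['color'][100:300,200:400,::-1];b=save('scene','s11')['color'][100:300,150:350,::-1]
cv2.imwrite('pics/v7.png',np.hstack([cv2.resize(a,(400,400),interpolation=3),cv2.resize(b,(400,400),interpolation=3)]))"
```

```text
clock: 20.95
position: [0.6374, -0.1283, 0.258]
eef_rot: [-2.776, -1.465, 0.002]
contact_force: [-0.2, -0.1, 0.3]
gripper_width: -0.0
grip_force: 0.0
clock: 21.45
position: [0.6365, -0.1265, 0.1571]
eef_rot: [-2.772, -1.47, 0.005]
contact_force: [-0.7, -0.0, 0.1]
gripper_width: -0.002
grip_force: 0.0
at [ 0.6365 -0.1265  0.1571] yaw 0.975 F [-0.7 -0.   0.1] w -0.0 t 21.45 j6 0.28
shift [-0.016  0.021  0.071] turnz 0.001
```

View pics/v7.png

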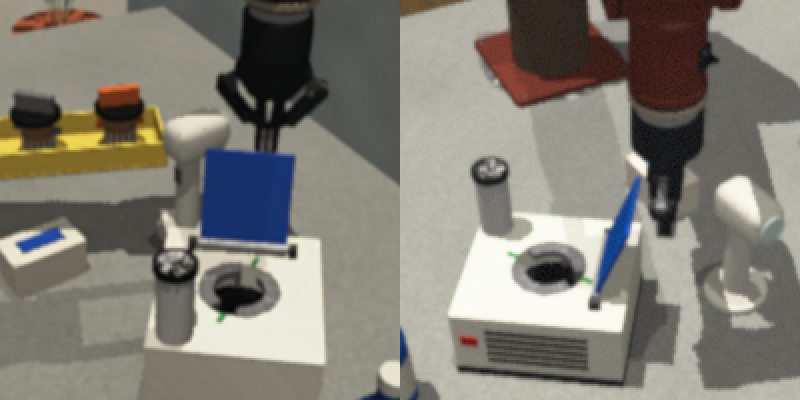

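The picture shows the shut fingers outside the flap with their tip at right panel (665,230), well clear of the scanner, and both cartridges upright in the tray. Pushing the flap over.

```bash

python3 -m handwheel '[[[0,0,0.05],[0,0,0],1],[[-0.1,0,0.1],[0,0,0],1],[[-0.2,0,0.1],[0,0,0],1],[[-0.3,0,0.1],[0,0,0],1],[[-0.4,0,0.1],[0,0,0],1],[[-0.5,0,0.1],[0,0,0],1],[[-0.6,0,0.1],[0,0,0],1],[[-0.62,0,0.1],[0,0,0],1]]'
python3 -m handwheel '[[[-0.1,0,0],[0,0,0],1],[[-0.2,0,0],[0,0,0],1],[[-0.3,0,0],[0,0,0],1],[[-0.38,0,0],[0,0,0],1],[[-0.38,0,0],[0,0,0],1]]'
cat > f.py <<'E'
from h import *
E=np.array([.542,-.2335]);ex=np.array([np.cos(-.598),np.sin(-.598)]);ey=np.array([-ex[1],ex[0]])
p=sense()['position'];print('tcp ext',(p[:2]-E)@ex,(p[:2]-E)@ey,'tip z',p[2]+.033)
for n in('side','scene'):
    s=save(n,'tmp_'+n);X=cloud(s);h=cv2.cvtColor(s['color'],cv2.COLOR_RGB2HSV)
    l=np.dstack([(X[...,:2]-E)@ex,(X[...,:2]-E)@ey,X[...,2]])
    b=(abs(h[...,0].astype(int)-115)<12)&(h[...,1]>150)&(l[...,2]>.1)&(abs(l[...,0])<.06)&(abs(l[...,1])<.12)
    q=l[b];print(n,len(q),q.min(0).round(3),q.max(0).round(3)) 
    c=q-q.mean(0);v=np.linalg.svd(c[:,1:],full_matrices=False)[2][0];v=v*np.sign(v[1]+1e-9);print('theta',np.arctan2(v[1],-v[0]))
go(*(E+.02*ex+.0*ey),.08,.973)
E
python3 f.py
```

```text
clock: 22.35
position: [0.603, -0.1818, 0.1512]
eef_rot: [2.775, 1.467, 0.002]
contact_force: [0.6, 2.0, 4.6]
gripper_width: -0.0
grip_force: 1.4
clock: 22.85
position: [0.5805, -0.2126, 0.149]
eef_rot: [-2.777, -1.468, 0.002]
contact_force: [-0.3, 1.2, 0.9]
gripper_width: 0.001
grip_force: 0.0
tcp ext 0.020079265115721445 0.03891036337431074 tip z 0.18201627970544007
side 888 [-0.048  0.007  0.119] [0.048 0.058 0.209]
theta 1.0727289743843063
scene 573 [-0.046  0.011  0.115] [0.059 0.062 0.249]
theta 1.0801154208847128
at [ 0.5813 -0.2117  0.1492] yaw 0.973 F [-0.3  0.3 -1.1] w -0.0 t 22.95 j6 0.12
shift [-0.401 -0.002  0.692] turnz 0.0
```

```bash

python3 -m handwheel '[[[-0.08,0,0.09],[0,0,0],1],[[-0.15,0,0.17],[0,0,0],1],[[-0.22,0,0.25],[0,0,0],1],[[-0.28,0,0.33],[0,0,0],1],[[-0.32,0,0.42],[0,0,0],1],[[-0.36,0,0.5],[0,0,0],1],[[-0.38,0,0.58],[0,0,0],1],[[-0.38,0,0.62],[0,0,0],1]]'
python3 f.py
```

```text
clock: 23.75
position: [0.5595, -0.2428, 0.0861]
eef_rot: [-2.776, -1.469, 0.001]
contact_force: [-0.1, -0.8, 0.4]
gripper_width: -0.004
grip_force: 0.2
tcp ext 0.019741614653436997 0.0021376632474876993 tip z 0.11913469266281847
side 1122 [-0.047 -0.087  0.112] [0.049 0.057 0.196]
theta 0.09845695198598593
scene 945 [-0.051 -0.045  0.109] [0.059 0.057 0.219]
theta 0.05016624313179399
at [ 0.5597 -0.2425  0.0864] yaw 0.974 F [ 0.4  0.2 -0.6] w -0.0 t 23.85 j6 0.06
shift [-0.025  0.003  0.064] turnz 0.0
```

Nearly shut. I'll press down gently until there is contact.

```bash

python3 -m handwheel '[[[0,0,0.02],[0,0,0],1],[[0,0,0.04],[0,0,0],1],[[0,0,0.06],[0,0,0],1],[[0,0,0.06],[0,0,0],1]]'
python3 -m handwheel '[[[0,0,0.01],[0,0,0],1],[[0,0,0.02],[0,0,0],1],[[0,0,0.03],[0,0,0],1],[[0,0,0.03],[0,0,0],1]]'

```

```text
clock: 24.25
position: [0.5607, -0.243, 0.0831]
eef_rot: [2.775, 1.47, 0.001]
contact_force: [-3.3, 2.1, 7.9]
gripper_width: 0.0
grip_force: 4.0
clock: 24.65
position: [0.5609, -0.2431, 0.0828]
eef_rot: [2.775, 1.47, 0.001]
contact_force: [-10.7, 5.1, 22.4]
gripper_width: 0.001
grip_force: 11.5
```

```bash

python3 -m handwheel '[[[0,0,-0.2],[0,0,0],1],[[0,0,-0.5],[0,0,0],1],[[0,0,-0.9],[0,0,0],1],[[0,0,-1],[0,0,0],1],[[0,0,-1],[0,0,0],1]]'
python3 -m handwheel '[[[0,0,-0.4],[0,0,0],1],[[0,0,-0.8],[0,0,0],1],[[0,0,-1],[0,0,0],1],[[0,0,-1],[0,0,0],1],[[0,0,-1],[0,0,0],1]]'
python3 f.py; python3 - <<'E'
from h import *
s=dict(np.load('pics/tmp_scene.npz'));a=dict(np.load('pics/scene0.npz'))
X=cloud(s);h=cv2.cvtColor(s['color'],cv2.COLOR_RGB2HSV)
for nm,c in(('new',(.61,.23)),('old',(.488,.27))):
    m=(np.hypot(X[...,0]-c[0],X[...,1]-c[1])<.05)&(X[...,2]>.08)&(X[...,2]<.13);print(nm,X[m].mean(0),X[m][:,2].max())
d=np.abs(s['color'].astype(int)-a['color']).max(2)>60
for nm,(u0,u1,v0,v1) in dict(scanner=(300,345,185,258),box=(262,302,172,210),bottle=(122,162,245,310)).items():print(nm,d[v0:v1,u0:u1].sum(),np.nanmedian(abs(s['depth']-a['depth'])[v0:v1,u0:u1]))
E
```

```text
clock: 25.15
position: [0.5619, -0.2437, 0.1814]
eef_rot: [2.772, 1.468, 0.005]
contact_force: [0.9, 0.2, -0.2]
gripper_width: -0.001
grip_force: 0.0
clock: 25.65
position: [0.5597, -0.2424, 0.2763]
eef_rot: [-2.775, -1.469, 0.002]
contact_force: [0.4, -0.2, 0.2]
gripper_width: 0.002
grip_force: 0.0
tcp ext 0.019674938740796805 0.0025792410416415022 tip z 0.30929951671866607
side 1397 [-0.049 -0.087  0.109] [0.049 0.057 0.197]
theta 0.0511375090826113
scene 1240 [-0.05  -0.045  0.107] [0.052 0.057 0.118]
theta 0.001927707253104295
at [ 0.5591 -0.2421  0.2751] yaw 0.974 F [-0.2  0.5  0.5] w 0.0 t 25.75 j6 0.06
shift [-0.025  0.02   1.951] turnz 0.0
new [0.61479701 0.22438109 0.09285763] 0.1189174184571864
old [0.49094681 0.2644325  0.09048229] 0.11863877328704386
scanner 688 0.002649188
box 833 0.0034102798
bottle 0 0.0021972656
```

```bash
python3 -c "
from rig import job_done;print(job_done())"
```

```text
the job is handed in; nothing more can be done
None
```

The job is handed in, with no verdict returned: by my last camera measurements the used cartridge stands upright in the tray beside the undisturbed old one, the flap is shut (about 0.00 rad in the scene view; 0.05 in the side view, which I think stray pixels skewed) and the arm is clear, with the scanner, glove box and bottle apparently where they were, at 25.8 s of the 64 s allowed.

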